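# Clear the bakery's batch-tally rail with a fingertip stroke

### The arm

A 7-joint arm with a two-finger parallel gripper is mounted at the origin on the work surface. World frame = base frame: x ahead of the robot, y to its left, z up, the work surface at z = 0. Lengths are in m, angles in degrees, forces in N, time in s.
With the tool pointing down it reaches from about 0.4 to 0.875 m from the base axis. Payload 4.4 kg.
Tool frame: the origin (TCP) lies at the very end of the fingers, on their centre line; the grasp point (between the pads) lies 19 mm behind it; z points along the fingers, y is the line along which they close (so a half turn about z gives the same grasp; the last joint's range is limited). The gripper opens to 85 mm and grips with 20 to 120 N. Pads are 22 mm wide; open, the fingers measure 114 mm over their backs; the gripper's body (76 mm by 85 mm) begins 54 mm behind the grasp point. The pads swing forward as they close: fully open they stand 13 mm farther back than shut.
Start: joints at [-78.656, 36.005, 2.206, 86.941, -1.547, 57.084, -1.146], TCP at [0.169, 0.628, 0.231] pointing down, gripper open.
Joint ranges: [-175.42, 175.42], [-21.48, 121.26], [-71.46, 75.88], [10.55, 141.38], [-63.04, 243.04], [13.31, 113.54], [-168.57, 168.57]. Speed limits (degrees/s): [147.25, 147.25, 180, 180, 180, 180, 180].

### API

Orientations are given as [roll, pitch, yaw] about the fixed x, y, z axes, in that order (R = Rz(yaw) Ry(pitch) Rx(roll)).
In Python, from cell import * gives the robot as it stands. The module is installed in compiled form; this text tells all that it offers. Calls block until the motion is done:
- move_to(position, orientation): joint-space move of the TCP to a pose.
- move_l(position, frame=None, speed=0.15, f_stop=None): straight line of the TCP; frame=None keeps the orientation; speed is the mean speed in m/s. With f_stop (N) it stops when the force on the tool has changed by that much, and returns True; else False.
- move_joints(angles): joint-space move.
- move_gripper(opening): finger opening in m; the grip force is fixed at half the most; returns when the fingers have stopped.
- dwell(seconds).
- ik(position, orientation): joint angles nearest the present ones, or None.
- get_state(): the state.
- get_image(name): name is "side" or "top" or "wrist"; returns a dict with "image" (384x512x3 uint8, red, green, blue), "fovy" (degrees; the focal length in pixels is half the picture's height over the tangent of half this angle, whatever the lens; pixels are square), "cx", "cy" (the principal point, pixels), "k1" (the pictures are not rectified: a ray, as slopes to the right and down, at radius r is drawn at 1 + k1 r^2 times it, then the intrinsics apply), "rvec" (rotation vector, rad) and "tvec" (3), from world to camera coordinates, as OpenCV has them. Camera axes: x right, y down, z forward; pixel columns grow to the right and rows downward; lengths in m; the calibration is good to about 2 mm. A picture is of the moment at which its call begins. There is no depth.
A pose or a line that the arm cannot do raises IKError and nothing moves.
- job_done(): hands the job in; it is judged then, once.
The state is a dict: "time_s": time; "q": joint angles; "qd": joint speeds; "joint_efforts": joint torques, N m; "tool_pos": TCP position; "orientation": TCP orientation; "ft_force": force on the tool from outside, world axes, zero at the start; "ft_torque": the same for the moment, N m; "finger_gap": finger opening in m; "grip_force": force on a finger pad.
Only numpy, scipy, OpenCV 4.12 (cv2) and the standard library are available. Lean on these libraries where they do the work, as an engineer would, in place of code of your own. Each camera call takes 0.05 s, during which the arm holds its last target. There are 200 camera calls.

### The job

The batch is finished, so clear the count on the red tally rail: run the fingertips lightly along its row of yellow tabs, starting at the green end, so that the tabs fold down flat one after another, all five of them. Do not shift or lift the rail, leave the blue rail with its tabs standing and do not disturb the shaker or the scraper; finish clear of everything.

Things in the scene. Friction and masses are not known exactly. Their poses are not given: they have to be found in the camera images.
- red_rail: Red tally rail, loose on rubber pads, 0.8 to 1.3 kg: a bar 50 mm wide (own x) and 270 mm long (own y), top 24 mm above the bench; origin at the centre of its underside, z up. Green cap (56 x 22 mm, 27 mm high) on the -y end, dark steel cap on the +y end. Five yellow tabs in a row along its top, hinged about own x at own y = -92, -46, 0, 46, 92 mm, 30 mm above the bench.
- red_rail_first (a point): Centre of the hinge line of the red rail's tab nearest the green cap, 30 mm above the bench; axes as the rail. Every tab is 34 mm wide (x), 4 mm thick and 36 mm tall above its hinge, and folds only towards own +y, away from the green cap; folded flat, its top is about 5 mm above hinge height.
- red_rail_last (a point): Centre of the hinge line of the red rail's tab farthest from the green cap, 30 mm above the bench; axes as the rail. The tabs have friction hinges: they give way to about 0.5 N at the tip and stay where they are left.
- blue_rail: The other tally rail, painted blue, otherwise the same as the red one in size, green cap, tabs and axes. To be left alone.
- shaker: Round metal shaker jar, 60 mm across, 85 mm tall, standing upright; origin at the centre of its underside. Bystander.
- scraper: Dough scraper lying flat: steel blade 75 x 110 mm with a black round handle 22 mm thick along its edge on the own -x side; origin on the bench under the blade's centre. Bystander.
- red_rail_tab1 (a joint): fold angle of the red rail's first tab counted from the green cap, rad: 0 upright, grows as it folds away from the green cap, 1.5 flat at its stop; starts between 0 and 0.25
- red_rail_tab2 (a joint): fold angle of the red rail's second tab counted from the green cap, rad: 0 upright, grows as it folds away from the green cap, 1.5 flat at its stop; starts between 0 and 0.25
- red_rail_tab3 (a joint): fold angle of the red rail's third tab counted from the green cap, rad: 0 upright, grows as it folds away from the green cap, 1.5 flat at its stop; starts between 0 and 0.25
- red_rail_tab4 (a joint): fold angle of the red rail's fourth tab counted from the green cap, rad: 0 upright, grows as it folds away from the green cap, 1.5 flat at its stop; starts between 0 and 0.25
- red_rail_tab5 (a joint): fold angle of the red rail's fifth tab counted from the green cap, rad: 0 upright, grows as it folds away from the green cap, 1.5 flat at its stop; starts between 0 and 0.25
- blue_rail_tab1 (a joint): the same for the blue rail's first tab from its green cap; starts between 0 and 0.25
- blue_rail_tab2 (a joint): the same for the blue rail's second tab from its green cap; starts between 0 and 0.25
- blue_rail_tab3 (a joint): the same for the blue rail's third tab from its green cap; starts between 0 and 0.25
- blue_rail_tab4 (a joint): the same for the blue rail's fourth tab from its green cap; starts between 0 and 0.25
- blue_rail_tab5 (a joint): the same for the blue rail's fifth tab from its green cap; starts between 0 and 0.25

How it is judged (in metres and radians):
On the way, in this order (a step that is already met when the one before it is completed fails the run):
1. the first red tab from the green end is folded down, the next one not yet (value of joint red_rail_tab1 above 1.1 rad), for 0.04 s.
2. the second red tab from the green end is folded down, the next one not yet (value of joint red_rail_tab2 above 1.1 rad), for 0.04 s.
3. the third red tab from the green end is folded down, the next one not yet (value of joint red_rail_tab3 above 1.1 rad), for 0.04 s.
4. the fourth red tab from the green end is folded down, the next one not yet (value of joint red_rail_tab4 above 1.1 rad), for 0.04 s.
5. the fifth red tab from the green end is folded down (value of joint red_rail_tab5 above 1.1 rad), for 0.04 s.
At the end, for the whole second after the job is handed in: All five red tabs are folded at least 1.1 rad (63 degrees) from upright, all blue tabs are under 0.5 rad, both rails lie within 20 mm of where they began, the red one flat and at rest, and the shaker (upright) and scraper are within 30 mm of their places (value of joint each of red_rail_tab1, red_rail_tab2, red_rail_tab3, red_rail_tab4, red_rail_tab5 above 1.1 rad and value of joint each of blue_rail_tab1, blue_rail_tab2, blue_rail_tab3, blue_rail_tab4, blue_rail_tab5 below 0.5 rad and distance of each of red_rail, blue_rail from where it was at the start of the episode below 0.02 m and distance of each of shaker, scraper from where it was at the start of the episode below 0.03 m and angle between red_rail's own z axis and vertical below 0.1 rad and linear speed of red_rail below 0.02 m/s and angle between shaker's own z axis and vertical below 0.2 rad); the robot touches nothing.
It fails at once if the red rail is pressed or pushed with more than 20 N (contact force between the fingers and red_rail above 20 N).
It fails at once if the red rail is shifted more than 20 mm, lifted or tipped (distance of red_rail from where it was at the start of the episode above 0.02 m or height (world z) of red_rail above 0.008 m or angle between red_rail's own z axis and vertical above 0.1 rad).
It fails at once if the blue rail is shifted or one of its tabs is folded (distance of blue_rail from where it was at the start of the episode above 0.02 m or value of joint any of blue_rail_tab1, blue_rail_tab2, blue_rail_tab3, blue_rail_tab4, blue_rail_tab5 above 0.5 rad).
It fails at once if the shaker or the scraper is shifted more than 30 mm or the shaker is tipped (distance of any of shaker, scraper from where it was at the start of the episode above 0.03 m or angle between shaker's own z axis and vertical above 0.2 rad).
It also fails if it takes over 42 s, if anything falls off the work surface, if the arm or the gripper's body presses on something with over 40 N, if the wrist force passes 120 N, or if a joint passes its speed limit or range.

## Working session

There is one attempt and no reset: what is moved stays moved. The work goes in short steps, each a Python script; the robot and the scene stay as the last script left them, time stands still between calls to the robot, and variables do not carry over. Pictures are saved under pics/ and viewed, at most 10 in all, crops included, and the job is handed in when it is done.

```bash
mkdir -p pics; cat > h.py <<'E'
from cell import *
import numpy as np, cv2
def cam(name):
    d=get_image(name); return d
def ray(d,uv):
    im=d["image"]; f=im.shape[0]/2/np.tan(np.radians(d["fovy"]/2))
    p=(np.array(uv,float)-[d["cx"],d["cy"]])/f
    q=p.copy()
    for _ in range(30): q=p/(1+d["k1"]*(q@q))
    R=cv2.Rodrigues(np.array(d["rvec"],float))[0]; t=np.array(d["tvec"],float).ravel()
    return -R.T@t, R.T@np.array([q[0],q[1],1])
def onz(d,uv,z):
    o,r=ray(d,uv); return o+r*(z-o[2])/r[2]
def cross(d1,u1,d2,u2):
    o1,r1=ray(d1,u1);o2,r2=ray(d2,u2)
    s=np.linalg.lstsq(np.c_[r1,-r2],o2-o1,rcond=None)[0]
    a,b=o1+s[0]*r1,o2+s[1]*r2
    return (a+b)/2,np.linalg.norm(a-b)
E
python3 - <<'E'
from h import *
import pickle
D={n:cam(n) for n in("top","side")}
pickle.dump(D,open("d0.pkl","wb"))
for n,d in D.items():
    cv2.imwrite(f"pics/{n}0.png",cv2.resize(d["image"][:,:,::-1],(800,600)))
    print(n,ray(d,(256,192)))
print(get_state()["orientation"],get_state()["time_s"])
E
```

```text
top (array([ 0.36859718, -0.01066227,  1.07852813]), array([ 0.17025678,  0.00804581, -0.98539966]))
side (array([0.26687424, 0.71861307, 0.69561621]), array([ 0.29210592, -0.71289596, -0.63760866]))
[-1.79904626e+02  2.48433410e-04  1.64884899e+02] 0.1
```

View pics/top0.png

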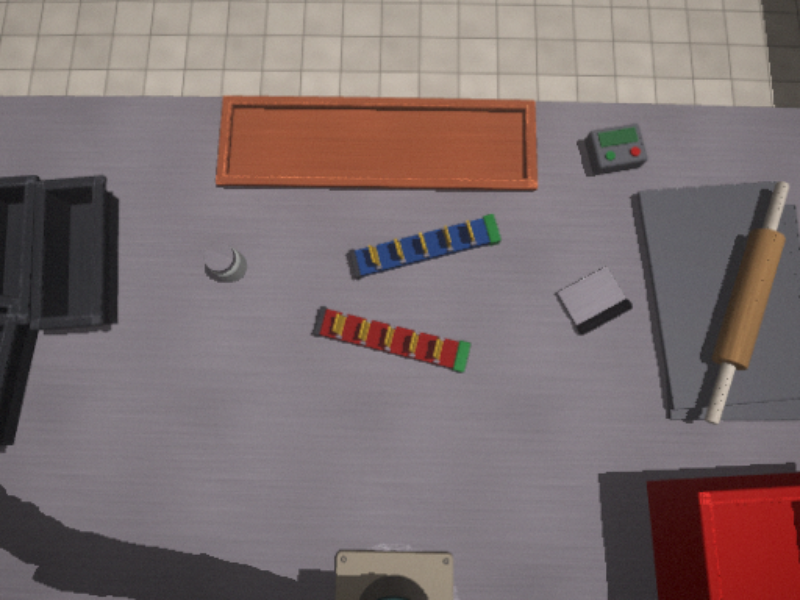

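View pics/side0.png

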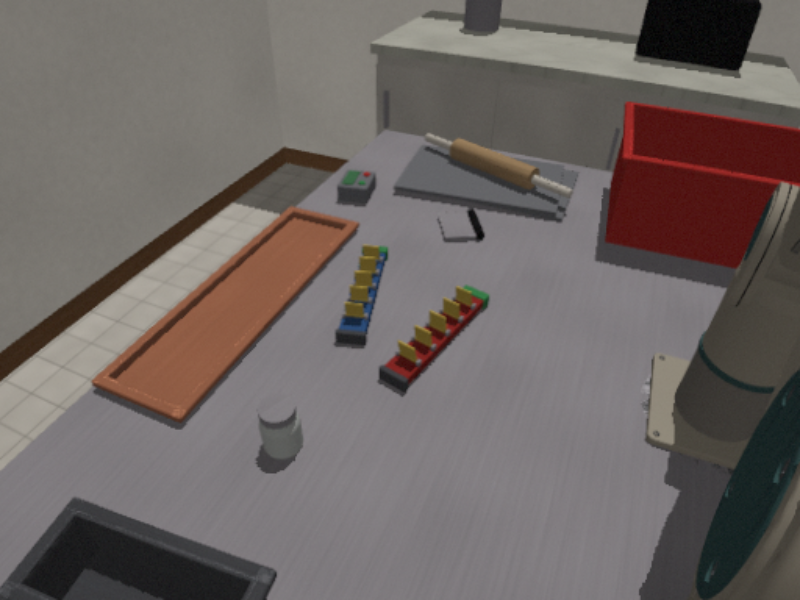

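The top view (800 px scale) shows the red rail's green cap at (462,356) and its dark end at (322,321). The blue rail is about 60 px above, the shaker is at (225,265) and the scraper at (595,300). In the side view the green cap is at (475,297) and the dark cap at (395,376). Next I'll measure the rail.

```bash
python3 - <<'E'
from h import *
import pickle
D=pickle.load(open("d0.pkl","rb"))
roi={"top":(300,295,480,385),"side":(370,275,500,395)}
G={};Y={};s=512/800
for n,d in D.items():
    hsv=cv2.cvtColor(d["image"],cv2.COLOR_RGB2HSV)
    x0,y0,x1,y1=[int(v*s) for v in roi[n]]
    R=np.zeros(hsv.shape[:2],np.uint8);R[y0:y1,x0:x1]=255
    def m(lo,hi): return cv2.inRange(hsv,lo,hi)&R
    def blobs(k,a):
        c,_,st,ce=None,None,*cv2.connectedComponentsWithStats(k)[2:]
        return [(st[i,4],ce[i],st[i]) for i in range(1,len(ce)) if st[i,4]>=a]
    g=max(blobs(m((45,80,40),(85,255,255)),5),key=lambda b:b[0]); G[n]=g[1]
    Y[n]=sorted(blobs(m((18,100,90),(35,255,255)),6),key=lambda b:np.hypot(*(b[1]-g[1])))
    print(n,"green",g[0],g[1],"yellow",[(b[0],b[1].round(1).tolist()) for b in Y[n]])
    red=m((0,130,50),(8,255,255))|m((172,130,50),(180,255,255))
    p=np.array([onz(d,(u,v),.024)[:2] for v,u in zip(*np.nonzero(red))])
    r=cv2.minAreaRect((p*1000).astype(np.float32)); print(" red rect mm",r)
    print(" green z.027",onz(d,g[1],.027).round(4))
print("green x",cross(D["top"],G["top"],D["side"],G["side"]))
for a,b in zip(Y["top"],Y["side"]): print(cross(D["top"],a[1],D["side"],b[1]))
E
```

```text
top green 138 [295.15217391 227.67391304] yellow [(np.int32(44), [279.6, 222.8]), (np.int32(41), [264.0, 218.7]), (np.int32(42), [248.4, 214.9]), (np.int32(58), [232.4, 211.2]), (np.int32(70), [216.4, 207.2])]
 red rect mm ((480.0893859863281, 18.39379119873047), (252.3558807373047, 48.9959602355957), 76.94747924804688)
 green z.027 [ 0.449  -0.1158  0.027 ]
side green 72 [306.16666667 188.625     ] yellow [(np.int32(75), [296.1, 188.8]), (np.int32(83), [288.4, 196.7]), (np.int32(90), [279.6, 204.8]), (np.int32(89), [270.5, 214.4]), (np.int32(76), [260.0, 224.0]), (np.int32(9), [236.2, 179.6])]
 red rect mm ((476.1430969238281, 24.120895385742188), (255.9259490966797, 55.171932220458984), 76.57100677490234)
 green z.027 [ 0.4396 -0.1058  0.027 ]
green x (array([ 0.44595689, -0.11735318,  0.01736349]), np.float64(0.007673517292854094))
(array([ 0.46135644, -0.07006224,  0.04564336]), np.float64(0.0015034913836782888))
(array([ 0.47117278, -0.02633994,  0.04582756]), np.float64(0.0001326093174115566))
(array([0.48161281, 0.01792685, 0.04653155]), np.float64(0.0009202167917668632))
(array([0.49125667, 0.06334295, 0.04559209]), np.float64(0.0007961349682043739))
(array([0.50241741, 0.10924541, 0.04605032]), np.float64(0.002277028981777405))
```

```bash
python3 - <<'E'
from h import *
c=np.array([.4805,.018]);a=np.radians(77.1);u=np.array([np.cos(a),np.sin(a)])
P=lambda s,z:[*(c+s*u),z]
move_gripper(0.0)
best=None
for yaw in (77.1,-102.9):
    qs=[ik(P(s,z),[180,0,yaw]) for s,z in((-.122,.2),(-.122,.04),(.122,.04))]
    print(yaw,[None if q is None else np.round(q,1).tolist() for q in qs])
    if all(q is not None for q in qs) and (best is None or abs(qs[0][6])<best[0]): best=(abs(qs[0][6]),yaw)
yaw=best[1]
move_to(P(-.122,.2),[180,0,yaw])
move_l(P(-.122,.07),speed=.12)
print("touch",move_l(P(-.122,.040),speed=.03,f_stop=3))
s=get_state();print(s["time_s"],s["tool_pos"],s["orientation"],s["ft_force"],s["finger_gap"])
d=get_image("side");cv2.imwrite("pics/s1.png",cv2.resize(d["image"][150:270,220:380,::-1],(800,600)))
E
```

```text
77.1 [[-21.0, 29.7, 43.9, 118.4, -30.0, 43.4, 28.8], [5.2, 41.1, 5.7, 124.4, -14.4, 15.1, 10.6], [-28.2, 44.3, 15.5, 115.2, -27.3, 23.9, -4.7]]
-102.9 [[-31.7, 39.1, 65.7, 118.6, -46.0, 53.1, -133.0], [35.6, 46.8, -40.3, 123.6, 60.8, 32.7, 116.2], [-5.6, 44.3, -19.2, 114.5, 31.3, 26.2, 119.0]]
touch False
6.0083 [ 0.45336106 -0.10096082  0.04014701] [1.79982911e+02 9.06414363e-04 7.71013096e+01] [-0.95978286 -0.50353053  0.25843148] 9.458081187604706e-05
```

View pics/s1.png

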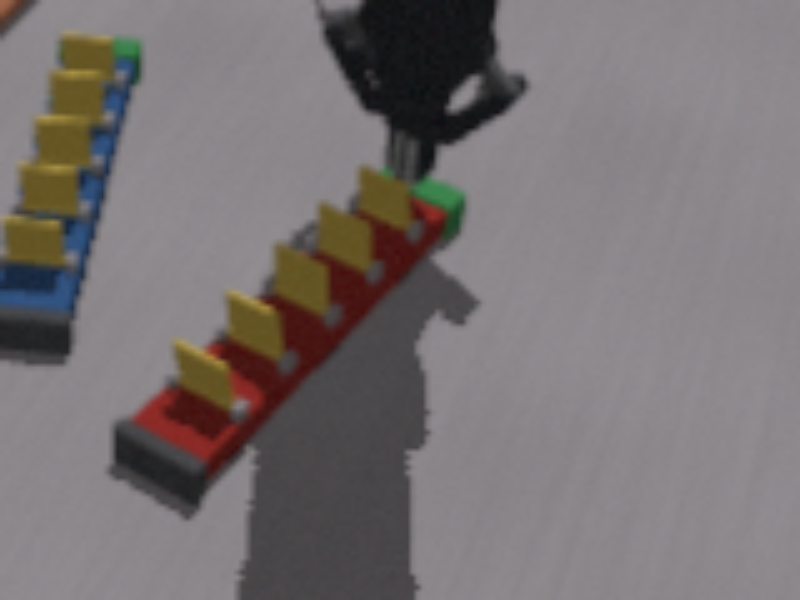

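The crop shows the closed fingers at (405,160), centred behind the first tab and just above the green cap. All five tabs are standing. I'll sweep now, with a force stop.

```bash
python3 - <<'E'
from h import *
c=np.array([.4805,.018]);a=np.radians(77.1);u=np.array([np.cos(a),np.sin(a)])
P=lambda s,z:[*(c+s*u),z]
for s in(-.06,-.014,.032,.078,.130):
    st=move_l(P(s,.039),speed=.035,f_stop=7); S=get_state()
    print(s,st,S["time_s"],S["tool_pos"].round(4) if hasattr(S["tool_pos"],"round") else S["tool_pos"],np.round(S["ft_force"],2))
    if st: break
else:
    move_l(P(.130,.2),speed=.12)
d=get_image("side");cv2.imwrite("pics/s2.png",cv2.resize(d["image"][150:270,220:380,::-1],(800,600)))
print(get_state()["time_s"])
E
```

```text
-0.06 False 7.9833 [ 0.4671 -0.0406  0.039 ] [-0.07 -0.63  0.41]
-0.014 False 9.45 [0.4773 0.0041 0.039 ] [-0.02 -0.14 -0.69]
0.032 False 10.9167 [0.4876 0.0489 0.039 ] [-0.15  0.35  0.53]
0.078 False 12.3833 [0.4979 0.0938 0.039 ] [ 0.27 -0.92  0.27]
0.13 False 14.0167 [0.5095 0.1444 0.039 ] [-0.03  0.17  0.67]
15.5583
```

View pics/s2.png

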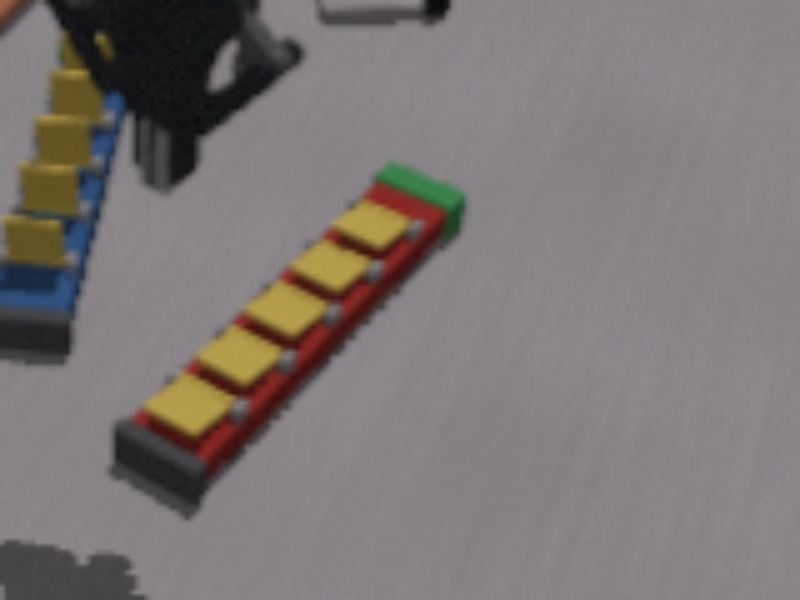

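The crop shows all five red tabs folded flat, from (372,225) to (190,405). The rail is at the same pixels as before, the blue tabs are standing, and the gripper is raised clear.

```bash
python3 -c "
from cell import *
dwell(0.3); print(job_done())"
```

```text
the job is handed in; nothing more can be done
None
```

I folded all five red tabs down in order from the green end and handed the job in at about 16 s. In the last picture the red rail had not moved, the visible blue tabs were standing and the gripper was clear; I did not re-check the shaker and scraper positions, and no verdict came back.

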